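# Press the die plate down and slide it home under the hold-down springs

## Task

Load the embossing press: with the fingertips press the die plate down hard on its black rubber thumb pad, so that the sprung bed under it goes down, and keep pressing while you slide the plate under the two leaf springs until it is fully home against the back stop; then take your hand away and leave it there, held down by both springs. Do not lift the plate, do not touch the brass die or the leaf springs with the fingers, and leave everything else on the bench where it is.

Things in the scene. Friction and masses are not known exactly. Their poses are not given: they have to be found in the camera images.
- press: dark green bench embossing press, fixed. Origin: on the bench, under its bed; +x is the way the die plate slides in (level, towards the column). Base x = -290 to 250, y = +-100 mm, 30 mm thick. Steel guide rails along x at y = +-51.5 to +-66.5 mm, tops at z = 63 mm. Head over x = -10 to 70 mm, underside at z = 211 mm, head arm above it; column at x = 135 to 235 mm
- back_stop (a point): middle of the back stop's face on the press, at press x = 60 mm, z = 58 mm: the plate's leading edge meets it when home. Red marks on the rails at press x = -160 mm then stand at the plate's near edge
- bed_travel (a joint): how far the sprung steel bed under the die plate is pressed down, m: 0 up (rest), 0.008 on its stops. About 2 N on the plate starts it, then 1.7 N per mm: about 10 N at 5 mm, 14 N at 7 mm. Down by 5 mm or more the plate passes under the springs' upturned tips; higher, its edge butts against them. Keep it 6 mm or more down while sliding (12 to 20 N), or the fingertips slip
- spring_left_lift (a joint): lift angle of the leaf spring at press y = +41 mm, rad: 0 at rest with nothing under it, 0.02 to 0.09 when the plate is under it; it bears down with 2 to 5 N
- spring_right_lift (a joint): the same for the leaf spring at press y = -41 mm
- spring_left: blued steel leaf spring, 14 mm wide, over the plate's margin at press y = +41 mm. Origin at its clamp, press x = 85, z = 68 mm; it slopes down to its lowest point at press x = 0, z = 55 mm and ends in an upturned tip at press x = -16, z = 60.5 mm (underside); the plate comes from -x and runs under it
- spring_right: the same leaf spring at press y = -41 mm
- die_plate: loose aluminium plate 220 (x) x 100 (y) x 8 mm, about 0.66 kg with what is fixed on it, lying on the sprung bed between the rails (1.5 mm play each side). Origin: middle of its underside; +x is its leading edge, the same way as the press's +x. It starts 65 to 105 mm short of home. Metal on metal friction is low (about 0.14)
- plate_lead (a point): middle of the die plate's leading edge, on the plate's top face. In the press's frame: x = 60 mm when home; z = 65 mm with the bed up, about 61 mm when home and held by the springs
- pad_top (a point): centre of the top of the black ribbed rubber thumb pad, 45 (along x) x 50 x 2 mm, high friction (about 1.0), glued on the near end of the plate, 190 mm behind plate_lead; its top is 67 mm above the bench with the bed up, 60 mm with it pressed 7 mm down. This is where to press
- die: brass die block 44 x 40 x 12 mm with a star engraved on top, fixed on the plate's far half, its centre 33 mm behind the leading edge. Not to be touched. Origin: middle of its underside
- spare_die: loose brass die block 40 x 36 x 12 mm on the bench before the press; leave alone. Origin: middle of its underside
- hex_key: small L-shaped hex key lying beside the press, 90 mm long, 6 mm thick; leave alone
- maul: black-headed maul with a wooden handle, lying on the granite slab, head 75 mm long and 54 mm across, handle 140 mm; leave alone. Origin: under the middle of the head
- handstamp: steel hand stamp standing on the granite slab, 90 mm tall, 32 mm wide foot; leave alone. Origin: middle of its underside
- dye_bottle: amber glass bottle with black cap, 48 mm across, 95 mm tall; leave alone. Origin: middle of its underside
- rivet_jar: clear jar with steel lid, 60 mm across, 65 mm tall; leave alone. Origin: middle of its underside
- setter_block: wooden block 50 x 50 x 35 mm with an upright steel rivet setter, 117 mm tall in all; leave alone. Origin: middle of its underside
- thumb_pad: the same thumb pad as a body. Origin: middle of its underside, on the plate's top face
Things that resemble listed ones, but are neither listed nor needed, are in the scene too. There is more than one size of the die_plate; the job needs the smaller.

How it is judged:
On the way:
1. the plate passes under both leaf springs while the fingers press down on its thumb pad and the sprung bed is down (contact force between the fingers and thumb_pad above 4 N and value of joint bed_travel above 0.003 m and value of joint each of spring_left_lift, spring_right_lift above 0.008 rad and x of plate_lead in the frame of press above -0.012 m), for 0.1 s.
At the end, for the whole second after the job is handed in: the die plate's leading edge is within 4 mm of the back stop, the plate lies flat and at rest with both leaf springs riding on it, and the hand is off it (x of plate_lead in the frame of press above 0.056 m and z of plate_lead in the frame of press below 0.0645 m and value of joint each of spring_left_lift, spring_right_lift above 0.02 rad and angle between die_plate's own z axis and vertical below 0.04 rad and linear speed of die_plate below 0.01 m/s); the robot touches nothing.
It fails at once if the fingers touched the brass die (contact force between the fingers and die above 1 N).
It fails at once if the fingers touched a leaf spring (contact force between the fingers and spring_left above 1 N or contact force between the fingers and spring_right above 1 N).
It fails at once if the die plate was lifted or tipped up (z of plate_lead in the frame of press above 0.075 m or z of die_plate in the frame of press above 0.067 m or angle between die_plate's own z axis and vertical above 0.12 rad).
It fails at once if something else on the bench was moved by more than 25 mm (distance of any of spare_die, hex_key, maul, handstamp, dye_bottle, rivet_jar, setter_block from where it was at the start of the episode above 0.025 m).
It also fails if it takes over 38 s, if anything falls off the work surface, if the arm or the gripper's body presses on something with over 40 N, if the wrist force passes 120 N, or if a joint passes its speed limit or range.

## Robot

A 7-joint arm with a two-finger parallel gripper is mounted at the origin on the work surface. World frame = base frame: x ahead of the robot, y to its left, z up, the work surface at z = 0. Lengths are in m, angles in rad, forces in N, time in s.
With the tool pointing down it reaches from about 0.425 to 0.925 m from the base axis. Payload 6.8 kg.
Tool frame: the origin (TCP) lies at the very end of the fingers, on their centre line; the grasp point (between the pads) lies 19 mm behind it; z points along the fingers, y is the line along which they close (so a half turn about z gives the same grasp; the last joint's range is limited). The gripper opens to 85 mm and grips with 20 to 120 N. Pads are 22 mm wide; open, the fingers measure 114 mm over their backs; the gripper's body (76 mm by 85 mm) begins 54 mm behind the grasp point. The pads swing forward as they close: fully open they stand 13 mm farther back than shut.
Start: joints at [-1.268, 0.477, 0.022, 1.555, -0.011, 1.109, -0.083], TCP at [0.27, 0.619, 0.231] pointing down, gripper open.
Joint ranges: [-2.96, 2.96], [-0.34, 2.1], [-1.41, 1.46], [0.24, 2.44], [-1.37, 4.51], [0.17, 1.92], [-2.96, 2.96]. Speed limits (rad/s): [2.39, 2.39, 3.14, 3.14, 3.14, 3.14, 3.14].

## Interface

Orientations are given as a unit quaternion [w, x, y, z].
In Python, from station import get_obs, read_camera, hand_in gives the robot as it stands.
- The arm moves only by the tool arm_command, never from a script. Its argument "commands" is one flat list of numbers, 7 for each row, row after row: the shift along the tool's x, y, z in m, then the turn, a rotation vector about the tool's x, y, z in degrees, then the opening, from 0 (shut) to 1 (fully open). In form: [tx, ty, tz, rx, ry, rz, fingers, tx, ty, tz, rx, ry, rz, fingers, ...]. A call has 1 to 8 rows; each row is the pose to reach, as a shift and turn from the pose commanded when the call began, along the tool's axes at that moment; what a row does not reach only later rows make up. A row lasts 1/10 s, in which the tool goes at most 50 mm and 8.59 degrees, less where a joint would pass 70% of its speed; a pose out of reach is approached as far as the arm can. A call with a gripper value outside its range is refused whole. The fingers move at their own pace and stop on an object; "force" is the grip in N (left out, the last holds). Time passes only in rows, so rows that repeat a pose let the fingers close. It gives the time, the measured TCP pose, the force, the opening and the grip force at its end, in the units of the state.
- get_obs(): the state, without advancing time (a new reading comes with each control period).
- read_camera(name): name is "scene" or "top"; returns a dict with "img" (384x512x3 uint8, red, green, blue), "camera_matrix" (3x3 intrinsics, pixels), "k1" (the pictures are not rectified: a ray, as slopes to the right and down, at radius r is drawn at 1 + k1 r^2 times it, then the intrinsics apply), "pose" (4x4, takes a point from camera to world coordinates). Camera axes: x right, y down, z forward; pixel columns grow to the right and rows downward; lengths in m; the calibration is good to about 2 mm. A picture is of the moment at which its call begins. There is no depth.
- hand_in(): hands the job in; it is judged then, once.
The state is a dict: "t": time; "q": joint angles; "joint_vel": joint speeds; "joint_torque": joint torques, N m; "eef_pos": TCP position; "tool_rot": TCP orientation; "contact_force": force on the tool from outside, world axes, zero at the start; "torque": the same for the moment, N m; "gripper_width": opening from 0.0 (shut) to 1.0 (fully open); "grasp_force": force on a finger pad.
Only numpy, scipy, OpenCV 4.12 (cv2) and the standard library are available. Lean on these libraries where they do the work, as an engineer would, in place of code of your own. Each camera call takes 0.05 s, during which the arm holds its last target. There are 200 camera calls.

## Working session

There is one attempt and no reset: what is moved stays moved. The work goes in short steps, Python scripts to look and compute and a tool call to move; the robot and the scene stay as the last step left them, time stands still between calls to the robot, and variables do not carry over. Pictures are saved under pics/ and viewed, at most 10 in all, crops included, and the job is handed in when it is done.

Besides the shell and the picture viewer there is one more tool, called after "Call:" in YAML: its name, and indented under it one key for each argument. arm_command: Moves the arm, as the interface text tells. Its arguments: {"type":"object","properties":{"commands":{"type":"array","items":{"type":"number"}},"force":{"type":"number"}},"required":["commands"]}

```bash
mkdir -p pics
python3 - <<'E'
from station import *
import cv2,numpy as np
o=get_obs();print(o)
for n in("scene","top"):
    c=read_camera(n);cv2.imwrite(f"pics/{n}0.png",c["img"][:,:,::-1]);np.savez(f"{n}0.npz",**c);print(c["camera_matrix"],c["k1"],c["pose"])
a=cv2.imread("pics/scene0.png");b=cv2.imread("pics/top0.png")
E
```

```text
{'t': 0.0, 'q': array([-1.26814098,  0.47785631,  0.02231596,  1.55643782, -0.01146722,
        1.10927149, -0.08312241]), 'joint_vel': array([-0.00038325, -0.00025183, -0.00021457,  0.00081763, -0.00012172,
        0.00171997,  0.0003953 ]), 'joint_torque': array([-4.84941829e-04, -5.96458697e+01,  1.60771586e+00, -2.81191331e+01,
        1.25252543e-02,  9.55591531e-03, -8.99800256e-06]), 'eef_pos': array([0.26930539, 0.61831846, 0.23029332]), 'tool_rot': array([-1.10525919e-04,  2.03919655e-01,  9.78987193e-01, -9.15838027e-04]), 'contact_force': array([-0.0049649 ,  0.15630947, -0.03974882]), 'torque': array([-0.0090838 ,  0.00575055, -0.0545094 ]), 'grasp_force': 0.0, 'gripper_width': 0.9994913425853393}
[[445.79510451   0.         260.16780048]
 [  0.         445.79510451 192.38203949]
 [  0.           0.           1.        ]] -0.01611029237186628 [[ 5.21658998e-01  5.70933271e-01 -6.33961426e-01  1.24886686e+00]
 [ 8.53153309e-01 -3.48094353e-01  3.88535394e-01 -5.50622558e-01]
 [ 1.14939109e-03 -7.43549273e-01 -6.68680161e-01  8.26658524e-01]
 [ 0.00000000e+00  0.00000000e+00  0.00000000e+00  1.00000000e+00]]
[[477.48812864   0.         261.57549967]
 [  0.         477.48812864 194.64327396]
 [  0.           0.           1.        ]] -0.010081186659274039 [[ 0.01629989 -0.99343206  0.11325655  0.36429727]
 [-0.99984955 -0.01552267  0.00774099 -0.10259516]
 [-0.0059321  -0.11336569 -0.99353562  1.30686416]
 [ 0.          0.          0.          1.        ]]
```

View pics/scene0.png

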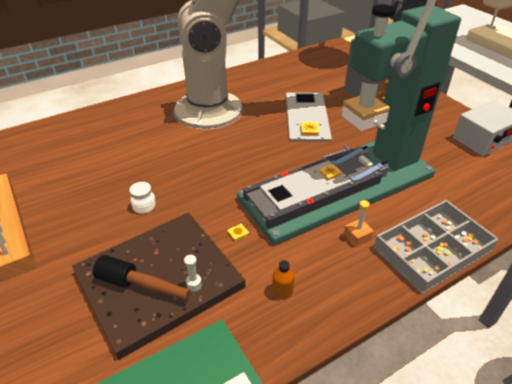

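View pics/top0.png

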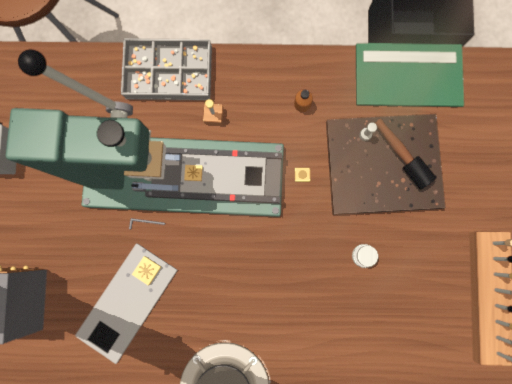

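```bash
cat > h.py <<'E'
import cv2,numpy as np
def ray(c,uv,z):
    K=c["camera_matrix"];k=float(c["k1"]);P=c["pose"]
    d=cv2.undistortPoints(np.array([[uv]],float),K,np.array([k,0,0,0.]))[0,0]
    r=P[:3,:3]@[d[0],d[1],1];return P[:3,3]+r*(z-P[2,3])/r[2]
def blobs(mask,lo=8):
    n,l,s,ce=cv2.connectedComponentsWithStats(mask.astype(np.uint8))
    return [(ce[i].round(1).tolist(),int(s[i,4])) for i in range(1,n) if s[i,4]>=lo]
def marks(c):
    h=cv2.cvtColor(c["img"],cv2.COLOR_RGB2HSV).astype(int)
    return blobs(((h[...,0]<6)|(h[...,0]>172))&(h[...,1]>190)&(h[...,2]>130),5)
def dark(c,box,t=45):
    x0,y0,x1,y1=box;m=np.zeros(c["img"].shape[:2],bool);m[y0:y1,x0:x1]=c["img"][y0:y1,x0:x1].max(2)<t;return blobs(m,30)
E
python3 - <<'E'
from h import *
t=dict(np.load("top0.npz"));s=dict(np.load("scene0.npz"))
for n,c,b in(("top",t,(238,160,272,192)),("scene",s,(262,178,300,208))):
    print(n,"marks",[(p,a,ray(c,p,.063).round(4)) for p,a in marks(c)])
    for T in(40,60):print("pad",[(p,a,ray(c,p,.067).round(4)) for p,a in dark(c,b,T)])
a=cv2.resize(t["img"][125:225,75:295],None,fx=3.4,fy=3.4,interpolation=2)[:,:,::-1]
b=cv2.resize(t["img"][235:365,70:185],None,fx=2,fy=2,interpolation=2)[:,:,::-1]
o=np.zeros((600,748,3),np.uint8);o[:340,:]=a[:,:748];o[340:600,:230]=b
d=cv2.resize(s["img"][135:240,235:440],None,fx=2.45,fy=2.45,interpolation=2)[:,:,::-1];o[340:340+d.shape[0],235:235+d.shape[1]]=d
cv2.imwrite("pics/crop1.png",o)
E
```

```text
top marks []
pad []
pad []
scene marks [([426.3, 106.1], 33, array([0.4475, 0.5789, 0.063 ])), ([509.5, 131.4], 11, array([0.6831, 0.686 , 0.063 ])), ([284.6, 173.8], 13, array([ 0.4953, -0.0119,  0.063 ])), ([310.1, 200.9], 21, array([ 0.6174, -0.0166,  0.063 ]))]
pad [([279.7, 192.9], 157, array([ 0.5562, -0.0678,  0.067 ]))]
pad [([279.6, 192.9], 172, array([ 0.5561, -0.068 ,  0.067 ]))]
```

View pics/crop1.png

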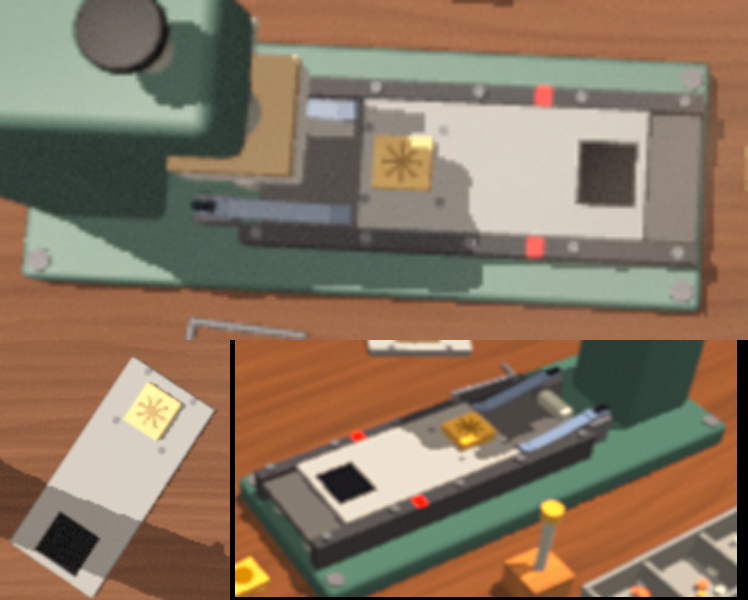

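Two candidates: the plate on the press bed (pad at top px (254,176)) and a loose, larger plate on the bench (127,302). The press one lies between the rails and fits the description. The crop also shows red marks at top px (235,153) and (232,197).

Run:
```python
from h import *
t=dict(np.load("top0.npz"));s=dict(np.load("scene0.npz"))
im=t["img"].astype(int);m=np.zeros(im.shape[:2],bool);r=im[140:215,220:250];m[140:215,220:250]=(r[...,0]>150)&(r[...,0]-r[...,1:].max(2)>70)
M=sorted(blobs(m,5),key=lambda b:b[0][1]);print(M);A=[ray(t,p,.063) for p,a in M];print(A)
for T in(70,85,100):
    D=dark(t,(244,165,264,188),T);print(T,[(p,a,ray(t,p,.067).round(4)) for p,a in D])
S=[ray(s,(310.1,200.9),.063),ray(s,(284.6,173.8),.063)]
for L in(A,S):
    if len(L)==2:
        yv=L[1]-L[0];  # image down = -x world
        mid=(L[0]+L[1])/2;d=(yv if 1 else 0)[:2];d/=np.hypot(*d) # -x world = press +y
        X=np.array([d[1],-d[0]]);print("mid",mid,"press+y",d,"press+x",X,np.degrees(np.arctan2(X[1],X[0])))
        for pad in(ray(t,(253.8,175.9),.067),ray(s,(279.7,192.9),.067)):
            print(" pad in press x,y",-.160+(pad-mid)[:2]@X,(pad-mid)[:2]@d)
# long direction from the light plate's edges
g=cv2.cvtColor(t["img"],cv2.COLOR_RGB2HSV)
# base green lower right edge corners
gm=((g[...,0]>60)&(g[...,0]<95)&(g[...,1]>60)).astype(np.uint8);gm[:, :215]=0;gm[:130]=0;gm[230:]=0;gm[:,300:]=0
u=np.argwhere(gm);c=[(x,u[u[:,1]==x][:,0].min(),u[u[:,1]==x][:,0].max()) for x in(220,275)]
for i in(1,2):
    v=ray(t,(c[0][0],c[0][i]),.03)-ray(t,(c[1][0],c[1][i]),.03);print(c,np.degrees(np.arctan2(v[1],v[0])))
from station import get_obs
from scipy.spatial.transform import Rotation as R
q=get_obs()["tool_rot"];print(R.from_quat(np.r_[q[1:],q[0]]).as_matrix().round(3))
```

```text
[([234.5, 152.6], 34), ([231.9, 197.2], 31)]
[array([ 0.61708204, -0.01933949,  0.063     ]), array([ 0.49812934, -0.01522932,  0.063     ])]
70 [([249.9, 172.3], 81, array([ 0.5642, -0.0613,  0.067 ]))]
85 [([252.9, 175.3], 252, array([ 0.5564, -0.0693,  0.067 ]))]
100 [([252.9, 175.7], 272, array([ 0.5553, -0.0693,  0.067 ]))]
mid [ 0.55760569 -0.0172844   0.063     ] press+y [-0.99940358  0.03453238] press+x [0.03453238 0.99940358] 88.02104669812742
 pad in press x,y -0.21449301229712 0.0008847158442413857
 pad in press x,y -0.21053734432786775 -0.0003535128844044267
mid [ 0.55634607 -0.01424568  0.063     ] press+y [-0.99926356  0.03837108] press+x [0.03837108 0.99926356] 87.80095940123391
 pad in press x,y -0.21748415991902453 -0.0006999041808587181
 pad in press x,y -0.21352376480114793 -0.0019229291101677227Traceback (most recent call last):
  File "<stdin>", line 19, in <module>
    return umr_minimum(a, axis, None, out, keepdims, initial, where)
ValueError: zero-size array to reduction operation minimum which has no identity
```

Run:
```python
from h import *
t=dict(np.load("top0.npz"));s=dict(np.load("scene0.npz"))
a=cv2.resize(t["img"][250:350,0:80],None,fx=4,fy=4)[:,:,::-1];b=cv2.resize(s["img"][0:140,280:400],None,fx=3,fy=3)[:,:,::-1]
o=np.zeros((420,700,3),np.uint8);o[:400,:320]=a;o[:420,330:690]=b;cv2.imwrite("pics/crop2.png",o)
```

```text
(no output)
```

View pics/crop2.png

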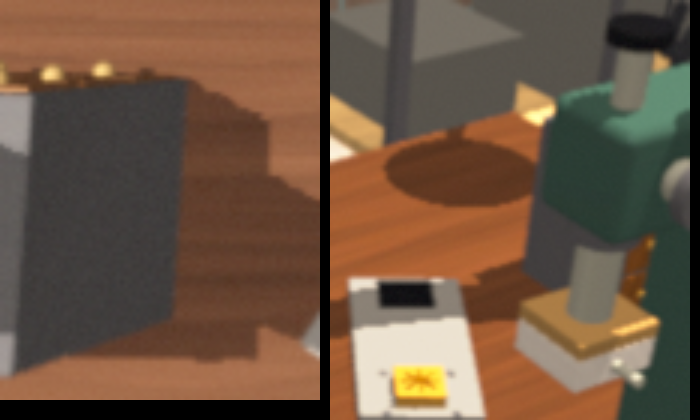

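Box with brass knobs (bench, about 0.2 m high) stands near the start pose; the press is to be skirted on the robot's side. Raise first, then swing round.

Call:
arm_command:
  commands: [0,0,-0.045,0,0,0,0,0,0,-0.09,0,0,0,0,-0.023,-0.042,-0.09,0,0,4,0,-0.047,-0.084,-0.09,0,0,8,0,-0.071,-0.126,-0.09,0,0,12,0,-0.095,-0.168,-0.09,0,0,16,0,-0.119,-0.21,-0.09,0,0,20,0,-0.143,-0.252,-0.09,0,0,24,0]

```text
t: 0.9
eef_pos: [0.2999, 0.3285, 0.3209]
tool_rot: [-0.0, 0.404, 0.915, -0.0]
contact_force: [0.4, -0.2, 1.2]
gripper_width: -0.002
grasp_force: 0.0
```

```bash
cat >> h.py <<'E'
def plan(wps):
    "tool-axis shift and turn from the current pose to world points (x,y,z), tool x at 88 deg, z down"
    from station import get_obs
    from scipy.spatial.transform import Rotation as R
    o=get_obs();q=o["tool_rot"];T=R.from_quat(np.r_[q[1:],q[0]]);a=np.radians(88)
    G=R.from_matrix(np.array([[np.cos(a),np.sin(a),0],[np.sin(a),-np.cos(a),0],[0,0,-1]]))
    print("t",o["t"],"p",o["eef_pos"].round(4),"F",o["contact_force"].round(2),"q",o["q"].round(2),"w",round(o["gripper_width"],3))
    print("turn",(T.inv()*G).as_rotvec(degrees=True).round(2))
    for w in wps:print(w,T.inv().apply(np.array(w)-o["eef_pos"]).round(4))
E
python3 -c "
from h import *
plan([(.38,.20,.30),(.43,.03,.25),(.556,-.069,.15)])"
```

```text
t 0.9 p [0.2999 0.3285 0.3209] F [ 0.43 -0.23  1.18] q [-1.12 -0.    0.15  1.96  0.    1.18 -0.23] w -0.002
turn [-3.00e-02  1.00e-02  4.43e+01]
(0.38, 0.2, 0.3) [-0.149  -0.0272  0.0209]
(0.43, 0.03, 0.25) [-0.3084 -0.1046  0.071 ]
(0.556, -0.069, 0.15) [-0.4664 -0.078   0.1709]
```

Call:
arm_command:
  commands: [-0.05,-0.01,0,0,0,6,0,-0.1,-0.018,0.01,0,0,12,0,-0.149,-0.027,0.02,0,0,18,0,-0.19,-0.046,0.03,0,0,24,0,-0.23,-0.066,0.045,0,0,30,0,-0.27,-0.086,0.055,0,0,36,0,-0.308,-0.105,0.07,0,0,44.3,0,-0.308,-0.105,0.07,0,0,44.3,0]

```text
t: 1.7
eef_pos: [0.4299, 0.0268, 0.2498]
tool_rot: [0.0, 0.723, 0.691, -0.002]
contact_force: [0.8, 1.0, 0.8]
gripper_width: 0.0
grasp_force: 0.0
```

```bash
python3 -c "
from h import *
plan([(.53,-.069,.15),(.556,-.069,.1)])"
```

```text
t 1.7 p [0.4299 0.0268 0.2498] F [0.81 0.99 0.8 ] q [-0.73  0.03  0.55  2.11 -0.01  1.01 -0.23] w 0.0
turn [-0.13  0.14 -0.56]
(0.53, -0.069, 0.15) [-0.091   0.1045  0.0998]
(0.556, -0.069, 0.1) [-0.0897  0.1306  0.1497]
```

Call:
arm_command:
  commands: [-0.025,0.03,0.02,0,0,0,0,-0.05,0.06,0.045,0,0,0,0,-0.07,0.095,0.08,0,0,0,0,-0.09,0.131,0.11,0,0,0,0,-0.09,0.131,0.15,0,0,-0.5,0,-0.09,0.131,0.15,0,0,-0.5,0,-0.09,0.131,0.15,0,0,-0.5,0]

```text
t: 2.4
eef_pos: [0.5577, -0.0612, 0.101]
tool_rot: [-0.001, 0.715, 0.699, -0.001]
contact_force: [0.3, -0.2, 1.1]
gripper_width: 0.001
grasp_force: 0.0
```

Run:
```python
from h import *
from station import *
plan([(.556,-.069,.067)])
o=np.zeros((600,800,3),np.uint8)
for i,(n,b) in enumerate((("scene",(225,120,375,240)),("top",(190,120,315,220)))):
    c=read_camera(n);np.savez(n+"1.npz",**c);x0,y0,x1,y1=b
    a=cv2.resize(c["img"][y0:y1,x0:x1],(400,int(400*(y1-y0)/(x1-x0))),interpolation=2)[:,:,::-1];o[:a.shape[0],i*400:i*400+400]=a
cv2.imwrite("pics/near.png",o[:330])
```

```text
t 2.4 p [ 0.5577 -0.0612  0.101 ] F [ 0.29 -0.22  1.14] q [-0.41  0.5   0.53  1.97 -0.36  0.77  0.31] w 0.001
turn [-0.15  0.    0.67]
(0.556, -0.069, 0.067) [-0.0078 -0.0014  0.034 ]
```

View pics/near.png

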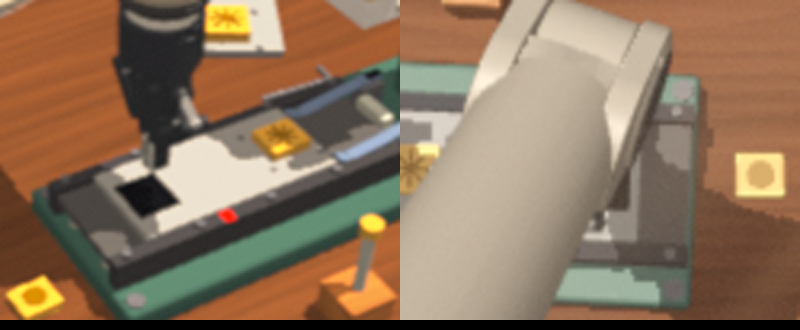

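The picture shows the fingertips (left crop (155,165)) above the pad (145,195), a little forward; I correct back 8 mm and lower.

Call:
arm_command:
  commands: [-0.008,-0.001,0.01,0,0,0.7,0,-0.008,-0.001,0.025,0,0,0.7,0,-0.008,-0.001,0.032,0,0,0.7,0,-0.008,-0.001,0.032,0,0,0.7,0,-0.008,-0.001,0.034,0,0,0.7,0,-0.008,-0.001,0.036,0,0,0.7,0,-0.008,-0.001,0.036,0,0,0.7,0]

```text
t: 3.2
eef_pos: [0.5577, -0.0695, 0.0656]
tool_rot: [0.0, 0.72, 0.694, 0.0]
contact_force: [-1.2, 0.5, 3.9]
gripper_width: -0.001
grasp_force: 2.1
```

```bash
python3 -c "
from h import *
plan([(.556,-.069,.060)])"
```

```text
t 3.2 p [ 0.5577 -0.0695  0.0656] F [-1.23  0.48  3.94] q [-0.37  0.56  0.5   1.99 -0.41  0.7   0.35] w -0.001
turn [ 0.03 -0.01 -0.04]
(0.556, -0.069, 0.06) [ 0.0004 -0.0017  0.0056]
```

Call:
arm_command:
  commands: [0,0,0.002,0,0,0,0,0,0,0.004,0,0,0,0,0,0,0.006,0,0,0,0,0,0,0.006,0,0,0,0,0,0,0.006,0,0,0,0]

```text
t: 3.7
eef_pos: [0.5583, -0.0696, 0.0607]
tool_rot: [0.0, 0.72, 0.694, 0.001]
contact_force: [-2.5, 1.6, 12.6]
gripper_width: -0.005
grasp_force: 6.2
```

Call:
arm_command:
  commands: [0,0,0.001,0,0,0,0,0,0,0.0015,0,0,0,0,0.002,0,0.0015,0,0,0,0,0.005,0,0.0015,0,0,0,0,0.008,0,0.0015,0,0,0,0,0.008,0,0.0015,0,0,0,0]

```text
t: 4.3
eef_pos: [0.5593, -0.0627, 0.0597]
tool_rot: [0.002, 0.72, 0.694, 0.001]
contact_force: [-2.0, -1.9, 13.9]
gripper_width: -0.0
grasp_force: 6.9
```

Run:
```python
from h import *
from station import *
plan([(.563,-.013+.026,.059)])
o=np.zeros((600,800,3),np.uint8)
c=read_camera("scene");np.savez("scene2.npz",**c)
a=cv2.resize(c["img"][130:240,235:400],(800,533),interpolation=2)[:,:,::-1]
cv2.imwrite("pics/slide1.png",a)
```

```text
t 4.3 p [ 0.5593 -0.0627  0.0597] F [-1.99 -1.93 13.94] q [-0.38  0.57  0.49  1.99 -0.41  0.68  0.34] w -0.0
turn [ 0.22  0.04 -0.09]
(0.563, 0.013, 0.059) [0.0758 0.0009 0.0006]
```

View pics/slide1.png

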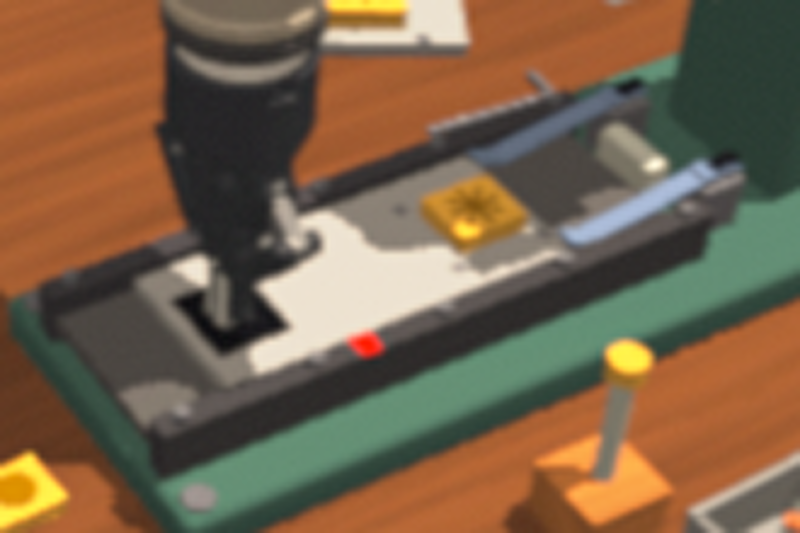

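Fingertips stand on the pad at crop (225,320), bed pressed about 7 mm; leading edge is just at the spring tips (490,160), (575,235). Now slide on.

Call:
arm_command:
  commands: [0.003,0,0.0005,0,0,0,0,0.006,0,0.001,0,0,0,0,0.009,0,0.001,0,0,0,0,0.012,0,0.001,0,0,0,0,0.015,0,0.001,0,0,0,0,0.018,0,0.001,0,0,0,0,0.021,0,0.001,0,0,0,0,0.021,0,0.001,0,0,0,0]

```text
t: 5.15
eef_pos: [0.56, -0.0429, 0.059]
tool_rot: [0.002, 0.72, 0.694, 0.001]
contact_force: [-3.2, -4.2, 18.1]
gripper_width: -0.003
grasp_force: 8.8
```

Call:
arm_command:
  commands: [0.003,0,0,0,0,0,0,0.007,0,0,0,0,0,0,0.011,0,0,0,0,0,0,0.015,0,0,0,0,0,0,0.019,0,0,0,0,0,0,0.023,0,0,0,0,0,0,0.027,0,0,0,0,0,0,0.027,0,0,0,0,0,0]

```text
t: 5.95
eef_pos: [0.5609, -0.0155, 0.059]
tool_rot: [0.002, 0.72, 0.694, 0.001]
contact_force: [-3.4, -3.5, 18.2]
gripper_width: -0.002
grasp_force: 9.2
```

Run:
```python
from h import *
from station import *
plan([])
c=read_camera("scene");np.savez("scene3.npz",**c)
cv2.imwrite("pics/slide2.png",cv2.resize(c["img"][130:240,235:400],(800,533),interpolation=2)[:,:,::-1])
```

```text
t 5.95 p [ 0.5609 -0.0155  0.059 ] F [-3.42 -3.52 18.24] q [-0.46  0.57  0.5   1.99 -0.42  0.68  0.26] w -0.002
turn [ 0.2   0.06 -0.13]
```

View pics/slide2.png

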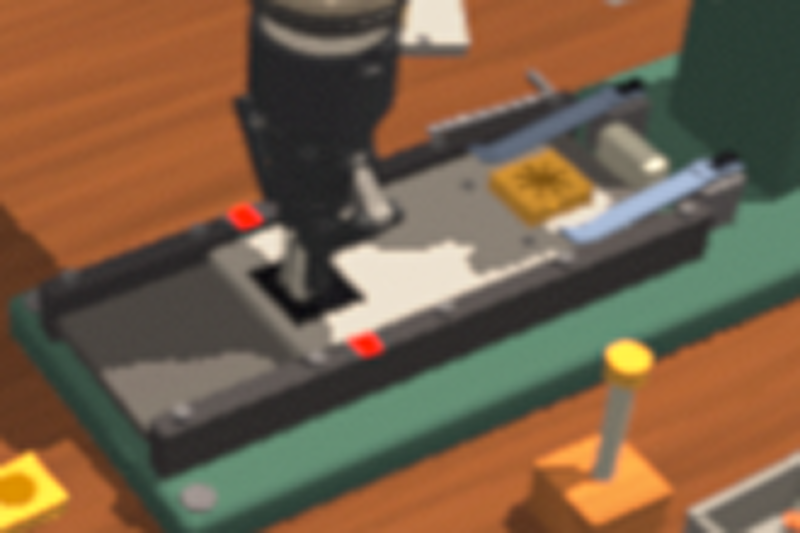

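The plate travels with the fingers and is under both springs (490,150), (580,230); the near edge is ~30 mm short of the red marks.

Call:
arm_command:
  commands: [0.003,0,0,0,0,0,0,0.006,0,0,0,0,0,0,0.009,0,0,0,0,0,0,0.012,0,0,0,0,0,0,0.015,0,0,0,0,0,0,0.018,0,0,0,0,0,0,0.021,0,0,0,0,0,0,0.021,0,0,0,0,0,0]

```text
t: 6.8
eef_pos: [0.5616, 0.0053, 0.059]
tool_rot: [0.002, 0.72, 0.694, 0.001]
contact_force: [-4.4, -4.3, 19.6]
gripper_width: -0.001
grasp_force: 9.4
```

Call:
arm_command:
  commands: [0.001,0,0,0,0,0,0,0.002,0,0,0,0,0,0,0.003,0,0,0,0,0,0,0.004,0,0,0,0,0,0,0.005,0,0,0,0,0,0]

```text
t: 7.3
eef_pos: [0.5617, 0.0095, 0.059]
tool_rot: [0.002, 0.72, 0.693, 0.001]
contact_force: [-3.0, -6.6, 18.7]
gripper_width: -0.004
grasp_force: 9.4
```

Call:
arm_command:
  commands: [0.001,0,0,0,0,0,0,0.002,0,0,0,0,0,0,0.003,0,0,0,0,0,0,0.004,0,0,0,0,0,0,0.004,0,0,0,0,0,0]

```text
t: 7.8
eef_pos: [0.5618, 0.0129, 0.059]
tool_rot: [0.002, 0.721, 0.693, 0.0]
contact_force: [-3.4, -7.4, 18.0]
gripper_width: 0.0
grasp_force: 9.4
```

Run:
```python
from h import *
from station import *
plan([])
c=read_camera("scene");np.savez("scene4.npz",**c)
cv2.imwrite("pics/slide3.png",cv2.resize(c["img"][130:240,235:400],(800,533),interpolation=2)[:,:,::-1])
```

```text
t 7.8 p [0.5618 0.0129 0.059 ] F [-3.39 -7.38 17.97] q [-0.52  0.57  0.5   1.99 -0.42  0.68  0.21] w 0.0
turn [ 0.2   0.14 -0.21]
```

View pics/slide3.png

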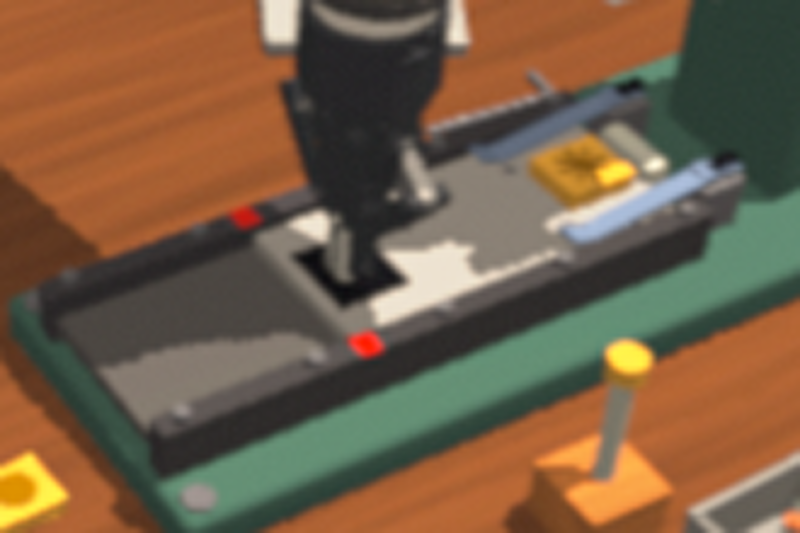

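Near edge ((255,235)–(345,335)) is only a few mm short of the marks; continue until the force climbs.

Call:
arm_command:
  commands: [0.001,0,0,0,0,0,0,0.002,0,0,0,0,0,0,0.003,0,0,0,0,0,0,0.004,0,0,0,0,0,0,0.004,0,0,0,0,0,0]

```text
t: 8.35
eef_pos: [0.5618, 0.0131, 0.0591]
tool_rot: [0.004, 0.722, 0.692, -0.001]
contact_force: [-3.1, -16.3, 18.3]
gripper_width: 0.002
grasp_force: 9.0
```

Blocked at the stop (82.7 mm travelled, 83.5 predicted). Relax the push a little, then lift straight off.

Call:
arm_command:
  commands: [-0.002,0,0,0,0,0,0,-0.003,0,-0.002,0,0,0,0,-0.003,0,-0.004,0,0,0,0,-0.003,0,-0.008,0,0,0,0,-0.003,0,-0.02,0,0,0,0,-0.003,0,-0.05,0,0,0,0,-0.003,0,-0.09,0,0,0,0,-0.003,0,-0.12,0,0,0,0]

```text
t: 9.15
eef_pos: [0.5607, 0.018, 0.1792]
tool_rot: [0.0, 0.719, 0.695, 0.0]
contact_force: [0.4, -0.2, 0.1]
gripper_width: 0.001
grasp_force: 0.0
```

Call:
arm_command:
  commands: [-0.04,0.03,-0.02,0,0,0,0,-0.08,0.06,-0.04,0,0,0,0,-0.12,0.09,-0.06,0,0,0,0,-0.15,0.12,-0.08,0,0,0,0,-0.15,0.12,-0.08,0,0,0,0]

```text
t: 9.65
eef_pos: [0.6775, -0.1422, 0.2603]
tool_rot: [0.003, 0.721, 0.693, 0.001]
contact_force: [-0.1, -0.1, -1.0]
gripper_width: 0.001
grasp_force: 0.0
```

Run:
```python
from h import *
from station import *
plan([])
o=np.zeros((560,800,3),np.uint8)
for i,(n,b) in enumerate((("scene",(235,120,395,240)),("top",(150,130,290,215)))):
    c=read_camera(n);np.savez(n+"5.npz",**c);x0,y0,x1,y1=b
    a=cv2.resize(c["img"][y0:y1,x0:x1],(400,int(400*(y1-y0)/(x1-x0))),interpolation=2)[:,:,::-1];o[:a.shape[0],i*400:i*400+400]=a
cv2.imwrite("pics/end.png",o[:320])
t=dict(np.load("top5.npz"))
s=dict(np.load("scene5.npz"))
for c,b in((s,(280,170,330,205)),(t,(215,165,245,188))):
  for T in(45,85):print([(p,a,ray(c,p,.063).round(4)) for p,a in dark(c,b,T)])
```

```text
t 9.65 p [ 0.6775 -0.1422  0.2603] F [-0.12 -0.12 -1.04] q [-0.3   0.54  0.64  1.51 -0.33  1.19  0.35] w 0.001
turn [ 0.31  0.22 -0.3 ]
[([306.7, 183.9], 149, array([0.5599, 0.0144, 0.063 ]))]
[([306.8, 184.0], 179, array([0.5604, 0.0144, 0.063 ])), ([322.0, 200.8], 117, array([0.6326, 0.0092, 0.063 ]))]
[]
[]
```

View pics/end.png

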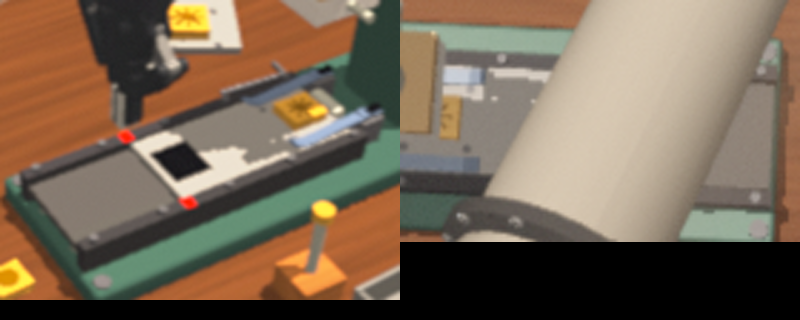

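The near edge now stands on the red marks ((125,137) and (188,202)). The pad is within about 1.5 mm of its home position, both springs lie over the plate, and the hand is clear.

```bash
python3 -c "
from station import *
print(hand_in())"
```

```text
the job is handed in; nothing more can be done
None
```

I slid the die plate home against the back stop and handed the job in at 9.7 s; the springs lie over it, the hand is clear and no other object was seen to be touched, but `hand_in` returned no verdict.

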